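# Seat a printing block in the corner of a registration board

## Task

Get the oblong printing block registered on the board by pushing it with the fingertips: first push it square against the long rail near where it lies, then, keeping it against the rail, slide it along the rail into the corner pocket behind the low keeper strip until it is snug against both the rail and the end stop. Do not lift or tip the block, leave everything else where it stands, and finish clear of it.

Things in the scene. Friction and masses are not known exactly. Their poses are not given: they have to be found in the camera images.
- jig: Registration board for block printing, fixed to the table: plywood, 260 mm (its x) by 380 mm (its y), 9 mm thick. Origin at the centre of its underside, z up, x towards the rail, y along the rail towards the end stop. Wooden strips (rail, end stop, keeper) are screwed on top. The only loose things on it are three printing blocks.
- rail (a point): Middle of the rail's inner face, at its foot: board x 105, y 0, z 9 mm; same axes as the board. The rail runs along the whole far edge of the board, 380 mm long (along y), 25 mm wide, 14 mm above the board; two thin studs stand 4 mm higher on it, 16 mm behind this face, at board y -110 and 0.
- stop (a point): Middle of the end stop's inner face, at its foot: board x 52, y 165, z 9 mm; same axes as the board. The stop is a strip from x 0 to 105 mm (meeting the rail in a corner), 25 mm wide, 14 mm above the board.
- keeper (a point): Middle of the keeper's inner face, at its foot: board x 51, y 140, z 9 mm; same axes. The keeper is a short low strip parallel to the rail, board x 33 to 51, y 115 to 165 mm, only 6 mm above the board; its inner corner at the mouth is cut back 8 mm over 16 mm. Rail, stop and keeper form the corner pocket, 54 mm wide, 50 mm deep, open towards -y.
- block: The oblong printing block, loose: wooden mount, grey lino face up with a leaf cut in it; 50 mm (its x) by 70 mm (its y) by 24 mm high, 55 to 115 g. Origin at the centre of its underside. Starts on the board short of the pocket and 45 to 85 mm (centre) from its place at the rail, turned up to 30 degrees. Seated, its origin is at board x 80, y 130, z 9 mm and 20 mm of it stick out of the pocket.
- round_block: Bystander: round printing block 54 mm across, 24 mm high, loose on the near part of the board (board x about -85 mm, y between 55 and 160 mm). Origin at the centre of its underside.
- square_block: Bystander: small square printing block 36 x 36 x 24 mm, loose on the near part of the board beside the round one. Origin at the centre of its underside.
- brayer: Bystander: hand roller lying on the table beyond the board's -y end, 36 mm high, 185 mm long along its x (roller 64 mm wide at +x, wooden handle at -x). Origin on the table, 78 mm from the roller's end of it.
- tube: Bystander: paint tube lying on the table just beyond the rail, 160 mm long along its x, 41 mm wide, 30 mm high. Origin on the table under its middle.
- ink_jar: Bystander: small ink jar with a black lid standing on the table beyond the end stop, 52 mm across, 62 mm high. Origin at the centre of its underside.
- palette_knife: Bystander: spatula about 190 mm long lying on the table to the left, beyond the end stop. Origin near its middle, on the table.
There are look-alikes about, which are no part of the job. What is shaped like the block but turquoise is not meant.

How it is judged:
On the way, in this order (a step that is already met when the one before it is completed fails the run):
1. the oblong block is flush against the rail, still well short of the pocket (x of block in the frame of jig above 0.0773 m and angle between the y axis of block and the y axis of jig, either way round below 0.05 rad and y of block in the frame of jig below 0.06 m), for 0.2 s.
2. the oblong block is snug in the corner, against rail and stop (x of block in the frame of jig above 0.0773 m and angle between the y axis of block and the y axis of jig, either way round below 0.05 rad and y of block in the frame of jig above 0.1272 m), for 0.2 s.
At the end, for the whole second after the job is handed in: The oblong block lies flat and still in the corner pocket, within 2.7 mm of the rail and 2.8 mm of the end stop and within 0.05 rad of parallel to the rail, having first been brought flush to the rail at least 70 mm short of home (all of step 2 and z of block in the frame of jig below 0.0115 m and angle between block's own z axis and vertical below 0.06 rad and linear speed of block below 0.01 m/s); the robot touches nothing.
It fails at once if the oblong block is lifted off the board or tipped (z of block in the frame of jig above 0.017 m or angle between block's own z axis and vertical above 0.3 rad).
It fails at once if the oblong block is more than 10 mm off the rail within the last 60 mm of its way to the stop (y of block in the frame of jig above 0.07 m and x of block in the frame of jig below 0.07 m).
It fails at once if a bystander (the other blocks, roller, tube, jar, spatula) is shifted by more than 15 mm (distance of any of round_block, square_block, brayer, tube, ink_jar, palette_knife from where it was at the start of the episode above 0.015 m).
It also fails if it takes over 58 s, if anything falls off the work surface, if the arm or the gripper's body presses on something with over 40 N, if the wrist force passes 120 N, or if a joint passes its speed limit or range.

## Robot

A 6-joint arm with a two-finger parallel gripper is mounted at the origin on the work surface. World frame = base frame: x ahead of the robot, y to its left, z up, the work surface at z = 0. Lengths are in m, angles in rad, forces in N, time in s.
With the tool pointing down it reaches from about 0.3 to 0.775 m from the base axis. Payload 14.6 kg.
Tool frame: the origin (TCP) lies on the front face of the gripper's body, between the roots of the fingers; the fingertips stand 97 mm ahead of it and the grasp point (between the pads) lies 78 mm ahead of it; z points along the fingers, y is the direction in which the jaws open and shut (so a half turn about z gives the same grasp; the last joint's range is limited). The gripper opens to 94 mm and grips with 3 to 60 N. Pads are 16 mm wide; open, the fingers measure 119 mm over their backs; the gripper's body (75 mm by 177 mm) begins 78 mm behind the grasp point.
Start: joints at [-1.313, 0.3, 1.521, -0, 1.321, -0.067], TCP at [0.176, -0.521, 0.303] pointing down, gripper open.
Joint ranges: [-3.03, 3.03], [-0.79, 2.21], [0.23, 2.52], [-1.04, 4.18], [0, 3.07], [-2.55, 2.55]. Speed limits (rad/s): [2.22, 2.22, 2.57, 3.14, 3.14, 3.14].

## Interface

Orientations are given as [roll, pitch, yaw] about the fixed x, y, z axes, in that order (R = Rz(yaw) Ry(pitch) Rx(roll)).
In Python, from station import ctrl gives the robot as it stands. The module is installed in compiled form; this text tells all that it offers.
- The arm moves only by the shell command python3 -m pendant 'ROWS' [FORCE]. ROWS is JSON, a list of rows, each an object of numbers: "rx", "ry", "rz": the turn, a rotation vector about the tool's x, y, z each as a share of 4 degrees, from -1 to 1; "tx", "ty", "tz": the shift along the tool's x, y, z each as a share of 0.04 m, from -1 to 1; "grip": the gripper command: -1 is fully open, 1 is shut, values between are in proportion. A call has 1 to 8 rows; each row shifts and turns the pose as measured when the row begins, along the tool's axes as they then stand; what a row does not reach is not made up. A row lasts 1/12 s, in which the tool goes at most 41.7 mm and 7.16 degrees, less where a joint would pass 70% of its speed; a pose out of reach is approached as far as the arm can. A call with a number of a shift or a turn outside -1 to 1 is refused whole. A call with a gripper value outside its range is refused whole. The fingers move at their own pace and stop on an object; FORCE is the grip in N (left out, the last holds). Time passes only in rows, so rows that do not move let the fingers close. It gives the time, the measured TCP pose, the force and the opening at its end, in the units of the state.
- ctrl.get_obs(): the state, without advancing time (a new reading comes with each control period).
- ctrl.camera(name): name is "scene" or "top"; returns a dict with "pixels" (384x512x3 uint8, blue, green, red), "fx", "fy", "cx", "cy" (pixels), "k1" (the pictures are not rectified: a ray, as slopes to the right and down, at radius r is drawn at 1 + k1 r^2 times it, then the intrinsics apply), "world_from_camera" (4x4, takes a point from camera to world coordinates). Camera axes: x right, y up, looking along -z (the intrinsics and any distortion apply to the point x, -y, -z); pixel columns grow to the right and rows downward; lengths in m; the calibration is good to about 2 mm. A picture is of the moment at which its call begins. There is no depth.
- ctrl.hand_in(): hands the job in, once; it reports no verdict.
The state is a dict: "time_s": time; "qpos": joint angles; "joint_vel": joint speeds; "tau": joint torques, N m; "ee_pos": TCP position; "eef_rot": TCP orientation; "force": force on the tool from outside, world axes, zero at the start; "moment": the same for the moment, N m; "grip_width": finger opening in m.
Only numpy, scipy, OpenCV 4.12 (cv2) and the standard library are available. Lean on these libraries where they do the work, as an engineer would, in place of code of your own. Each camera call takes 0.05 s, during which the arm holds its last target.

## Working session

There is one attempt and no reset: what is moved stays moved. The work goes in short steps, Python scripts to look and compute and a shell command to move; the robot and the scene stay as the last step left them, time stands still between calls to the robot, and variables do not carry over. Pictures are saved under pics/ and viewed, and the job is handed in when it is done.

```bash
mkdir -p pics; ls; cat > h.py <<'E'
import numpy as np, cv2
from station import ctrl
def shot(name,fn=None):
    c=ctrl.camera(name)
    im=np.asarray(c["pixels"]).copy()
    if fn: cv2.imwrite("pics/"+fn,im)
    return c,im
def ray(c,u,v):
    xd=(np.asarray(u,float)-c["cx"])/c["fx"]; yd=(np.asarray(v,float)-c["cy"])/c["fy"]
    x,y=xd.copy(),yd.copy()
    for _ in range(30):
        s=1+c["k1"]*(x*x+y*y); x,y=xd/s,yd/s
    T=np.asarray(c["world_from_camera"])
    d=np.stack([x,-y,-np.ones_like(x)],-1)@T[:3,:3].T
    return T[:3,3],d
def toplane(c,uv,z):
    uv=np.atleast_2d(np.asarray(uv,float))
    o,d=ray(c,uv[:,0],uv[:,1])
    return o+d*((z-o[2])/d[:,2])[:,None]
def proj(c,P):
    T=np.asarray(c["world_from_camera"]); P=np.atleast_2d(P)
    p=(P-T[:3,3])@T[:3,:3]
    x=p[:,0]/-p[:,2]; y=-p[:,1]/-p[:,2]
    s=1+c["k1"]*(x*x+y*y)
    return np.stack([c["fx"]*x*s+c["cx"],c["fy"]*y*s+c["cy"]],-1)
E
python3 - <<'E'
from h import *
for n in("scene","top"):
    c,im=shot(n,n+"0.png"); print(n,c["fx"],c["cx"],c["cy"],c["k1"]); print(np.round(c["world_from_camera"],3))
o=ctrl.get_obs(); print(o)
E
```

```text
pics
scene 366.67402791703006 259.13193252740115 187.85548834541913 -0.015576232108143547
[[-0.754 -0.511  0.413  0.93 ]
 [ 0.657 -0.598  0.459  0.466]
 [ 0.013  0.617  0.787  0.745]
 [ 0.     0.     0.     1.   ]]
top 391.66021800838047 251.31009233002263 185.6161280913622 -0.09828819801239617
[[ 0.016  0.988 -0.156  0.43 ]
 [-1.     0.016 -0.002  0.065]
 [ 0.     0.156  0.988  0.973]
 [ 0.     0.     0.     1.   ]]
{'time_s': 0.1, 'qpos': array([-1.31261306e+00,  3.00428706e-01,  1.52150285e+00, -1.36052549e-05,
        1.32071362e+00, -6.65520408e-02]), 'joint_vel': array([ 0.00057964, -0.00119988, -0.00250973, -0.00204516, -0.00059192,
        0.00013472]), 'tau': array([ 2.20751237e-03, -5.32642043e+01, -3.53285193e+01,  7.09188008e-02,
        2.34881375e-02, -5.63643903e-05]), 'ee_pos': array([ 0.17546831, -0.52112035,  0.30214263]), 'eef_rot': array([-3.14054158e+00, -5.68466045e-05,  3.24738652e-01]), 'force': array([-0.07295272, -0.12144044,  0.19212988]), 'moment': array([-0.01413642, -0.00616757,  0.02003182]), 'grip_width': 0.0938534284933915}
```

View pics/top0.png

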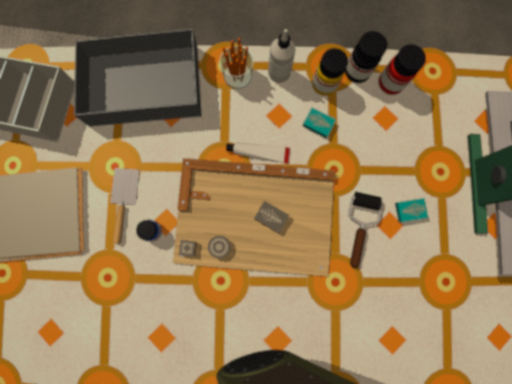

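View pics/scene0.png

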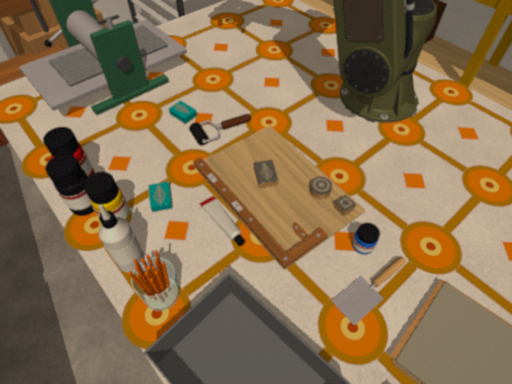

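The top view shows the board around (255,218). The rail runs along its upper edge, the stop is at the left around (186,185) and the keeper is near (201,196). The oblong block is at about (273,218), with the round block at (220,246), the square block at (189,248) and the tube at (258,153). I'll zoom in next.

```bash
python3 - <<'E'
from h import *
im=cv2.imread("pics/top0.png"); cr=im[145:285,165:345]
cv2.imwrite("pics/topz.png",cv2.resize(cr,None,fx=4.4,fy=4.2,interpolation=cv2.INTER_CUBIC)[:600])
im=cv2.imread("pics/scene0.png"); cr=im[120:270,185:375]
cv2.imwrite("pics/scenez.png",cv2.resize(cr,None,fx=4,fy=4,interpolation=cv2.INTER_CUBIC))
E
```

```text
(no output)
```

View pics/topz.png

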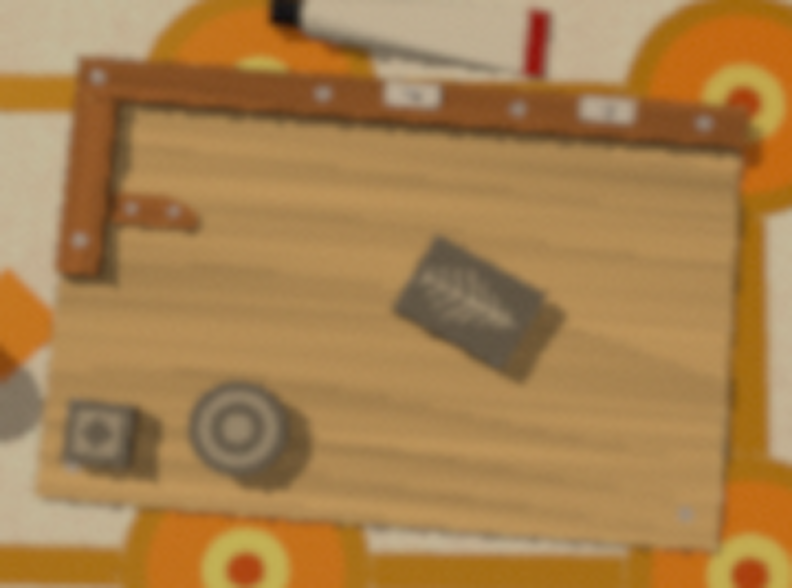

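View pics/scenez.png

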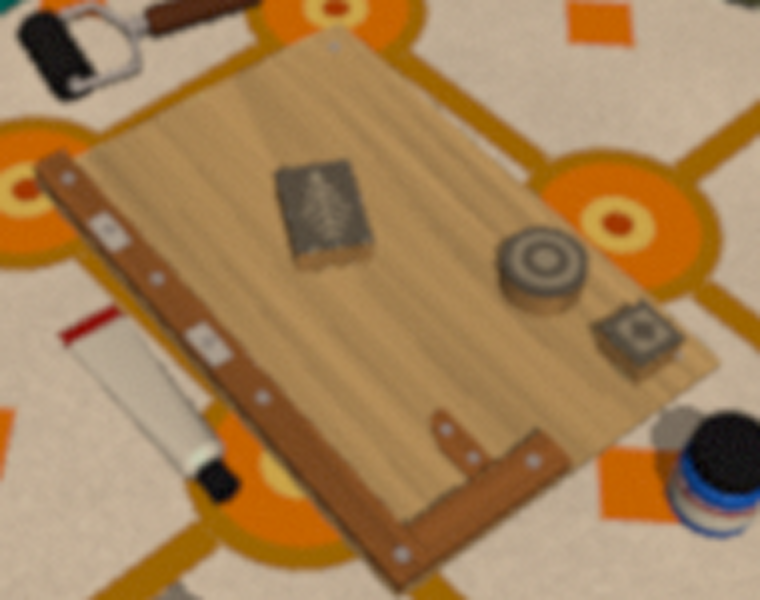

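```bash
python3 - <<'E'
from h import *
im=cv2.imread("pics/top0.png"); hsv=cv2.cvtColor(im,cv2.COLOR_BGR2HSV)
for u in (215,240,300,320): print(u,[tuple(int(a) for a in hsv[v,u]) for v in range(155,186)])
print([tuple(int(a) for a in hsv[185,u]) for u in range(176,200)])
print([tuple(int(a) for a in hsv[218,u]) for u in range(250,300,2)])
E
```

```text
215 [(15, 217, 195), (15, 219, 196), (15, 222, 194), (15, 216, 194), (15, 215, 186), (15, 209, 165), (14, 196, 143), (13, 189, 132), (14, 189, 128), (13, 182, 130), (13, 184, 129), (13, 185, 127), (13, 185, 131), (13, 188, 134), (13, 181, 128), (14, 175, 105), (16, 148, 100), (17, 137, 125), (18, 133, 155), (18, 131, 170), (18, 133, 171), (17, 131, 175), (17, 132, 176), (17, 132, 180), (17, 130, 183), (18, 132, 182), (17, 134, 177), (17, 130, 173), (18, 132, 172), (18, 132, 172), (17, 132, 172)]
240 [(13, 159, 125), (14, 211, 138), (14, 221, 158), (15, 225, 180), (15, 223, 192), (15, 221, 194), (15, 219, 185), (15, 211, 164), (14, 192, 141), (13, 176, 132), (13, 154, 131), (12, 132, 135), (13, 128, 137), (13, 144, 136), (13, 170, 132), (13, 179, 131), (14, 189, 119), (13, 169, 101), (16, 150, 97), (17, 139, 123), (17, 133, 155), (17, 132, 170), (17, 133, 174), (17, 131, 173), (17, 132, 174), (18, 133, 176), (18, 130, 177), (17, 132, 178), (17, 132, 174), (18, 133, 169), (18, 134, 165)]
300 [(18, 63, 194), (18, 64, 194), (18, 63, 193), (19, 62, 193), (19, 62, 193), (18, 62, 193), (18,
[... 947 characters left out ...]
, (13, 120, 153), (13, 166, 144), (13, 181, 142), (13, 182, 144), (13, 184, 148), (13, 186, 147), (13, 185, 146), (13, 187, 142), (13, 184, 137), (13, 185, 123), (14, 163, 102), (17, 141, 103), (17, 130, 112), (18, 131, 123), (17, 132, 145), (17, 131, 165), (17, 131, 175), (17, 133, 175), (17, 132, 176), (18, 133, 175)]
[(18, 132, 174), (17, 132, 170), (18, 120, 132), (17, 81, 98), (19, 74, 96), (19, 75, 98), (18, 75, 102), (19, 76, 110), (19, 76, 111), (18, 77, 123), (18, 78, 131), (18, 76, 137), (18, 77, 145), (18, 76, 138), (18, 75, 122), (20, 78, 105), (19, 75, 95), (18, 76, 94), (18, 88, 99), (17, 121, 114), (18, 130, 124), (18, 132, 151), (17, 131, 177), (18, 131, 181), (17, 132, 180)]
```

```bash
cat >> h.py <<'E'
def blockmask(im,poly):
    hsv=cv2.cvtColor(im,cv2.COLOR_BGR2HSV)
    m=((hsv[...,1]<105)).astype(np.uint8)*255
    pm=np.zeros_like(m); cv2.fillPoly(pm,[np.int32(poly)],255)
    return cv2.bitwise_and(m,pm)
def rectw(c,im,poly,z=0.033):
    m=blockmask(im,poly)
    cs,_=cv2.findContours(m,cv2.RETR_EXTERNAL,cv2.CHAIN_APPROX_NONE)
    out=[]
    for k in cs:
        if cv2.contourArea(k)<100: continue
        P=toplane(c,k[:,0,:],z)[:,:2]
        r=cv2.minAreaRect((P*1000).astype(np.float32)); out.append((cv2.contourArea(k),r))
    return out
E
python3 - <<'E'
from h import *
C={n:ctrl.camera(n) for n in("top","scene")}
im=cv2.imread("pics/top0.png"); hsv=cv2.cvtColor(im,cv2.COLOR_BGR2HSV).astype(int); c=C["top"]
# rail inner foot: per column scan down from rail
pts=[];ptso=[]
S=hsv[...,1];V=hsv[...,2]
for u in list(range(200,248,2))+list(range(267,290,2))+list(range(312,330,2)):
    v0=int(167+ (u-215)*0.083)  # in rail
    for v in range(v0,v0+14):
        if S[v,u]>=158>S[v+1,u]: pts.append((u,v+(S[v,u]-158)/(S[v,u]-S[v+1,u]))); break
pr=toplane(c,pts,0.009)
l=cv2.fitLine((pr[:,:2]*1000).astype(np.float32),cv2.DIST_HUBER,0,.01,.01).ravel(); print("rail foot",l, "ang",np.degrees(np.arctan2(l[0],l[1])))
pts=[]
for v in range(176,206):
    u0=184
    for u in range(u0,u0+12):
        if S[v,u]>=158>S[v,u+1]: pts.append((u+(S[v,u]-158)/(S[v,u]-S[v,u+1]),v)); break
ps=toplane(c,pts,0.009); print(np.round(ps[:,:2]*1000)[::3])
E
```

```text
rail foot [6.5351211e-02 9.9786234e-01 6.1187415e+02 5.7286522e+01] ang 3.747019
[[604. 219.]
 [597. 219.]
 [589. 220.]
 [582. 220.]
 [574. 221.]
 [567. 209.]
 [559. 214.]
 [549. 222.]
 [541. 223.]
 [534. 223.]]
```

```bash
cat >> h.py <<'E'
YAW=-0.0654; O=np.array([0.5069,0.0600])
R=np.array([[np.cos(YAW),-np.sin(YAW)],[np.sin(YAW),np.cos(YAW)]])
def b2w(p): return O+R@np.asarray(p)
def w2b(p): return (np.asarray(p)-O)@R
def B(x,y,z): return np.array([*b2w([x/1000,y/1000]),z/1000])
def region(c,x0,x1,y0,y1,z=9):
    return proj(c,np.array([B(x0,y0,z),B(x1,y0,z),B(x1,y1,z),B(x0,y1,z)]))
def measure(fn=None,reg=(-70,104,-150,164)):
    for n in("top","scene"):
        c,im=shot(n,(n+fn+".png") if fn else None)
        for a,r in rectw(c,im,region(c,*reg)):
            p=w2b(np.array(r[0])/1000)*1000
            bx=cv2.boxPoints(r)/1000; e=[bx[1]-bx[0],bx[2]-bx[1]]
            L=max(e,key=np.linalg.norm); L=R.T@L; 
            th=np.degrees(np.arctan2(-L[0],L[1])); th=(th+90)%180-90
            print(n,int(a),"board xy",np.round(p,1),"size",np.round(r[1],1),"yaw rel board",round(th,1))
E
python3 - <<'E'
from h import *
for n in("top","scene"):
    c=ctrl.camera(n); im=cv2.imread(f"pics/{n}0.png").copy()
    big=cv2.resize(im,None,fx=4,fy=4,interpolation=cv2.INTER_CUBIC)
    def L(P,col):
        q=proj(c,np.array([B(*p) for p in P])); q=np.int32((q+.5)*4-.5); cv2.polylines(big,[q.reshape(-1,1,2)],True,col,1)
    L([(-130,-190,9),(130,-190,9),(130,190,9),(-130,190,9)],(255,0,0))
    L([(105,-190,23),(130,-190,23),(130,190,23),(105,190,23)],(0,255,0))
    L([(0,165,23),(105,165,23),(105,190,23),(0,190,23)],(0,255,255))
    L([(33,115,15),(51,115,15),(51,165,15),(33,165,15)],(255,0,255))
    o=proj(c,B(0,0,9))[0]*4; x,y=int(o[0])-390,int(o[1])-290
    cv2.imwrite(f"pics/ov_{n}.png",big[y:y+590,x:x+780])
measure()
E
```

```text
top 528 board xy [ -0.1 -41.9] size [68.7 47.9] yaw rel board -26.4
scene 361 board xy [  2.8 -40.7] size [69.8 50.7] yaw rel board -25.8
```

View pics/ov_top.png

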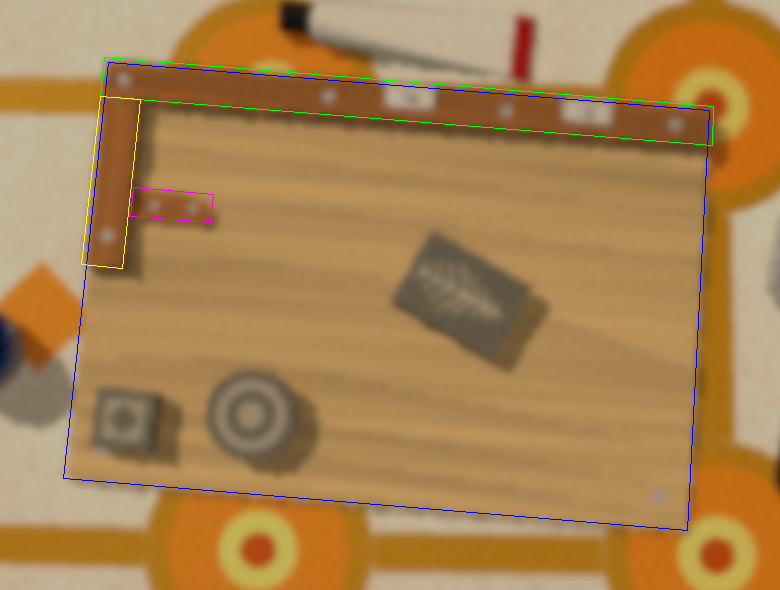

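View pics/ov_scene.png

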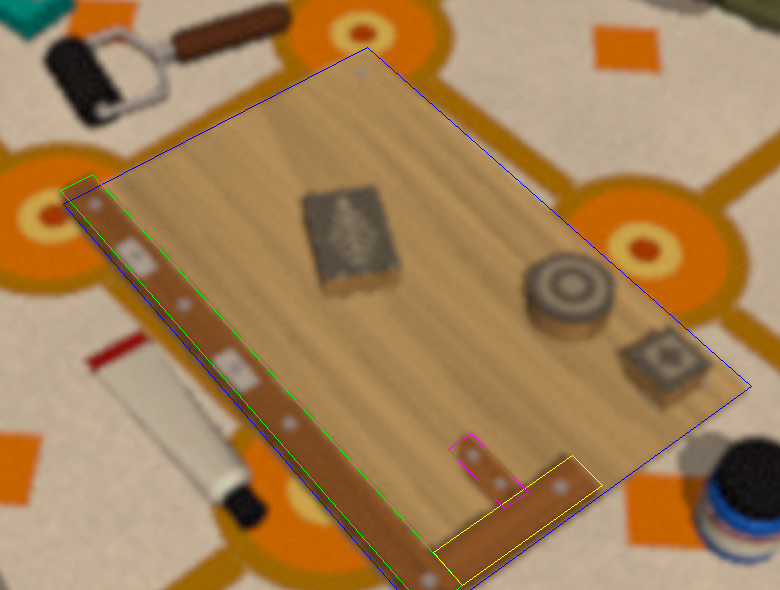

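```bash
cat >> h.py <<'E'
from scipy.spatial.transform import Rotation as Ro
def goto(bx,by,tipz,yawb):
    """print needed shift in shares (0.04m) in current tool axes, and turn rz in shares of 4deg; bx,by,tipz in mm board"""
    o=ctrl.get_obs(); T=Ro.from_euler("xyz",o["eef_rot"])
    w=np.array([*b2w([bx/1000,by/1000]),tipz/1000+0.097])
    d=T.inv().apply(w-o["ee_pos"])/0.04
    G=Ro.from_euler("xyz",[np.pi,0,YAW+yawb]); rv=np.degrees((T.inv()*G).as_rotvec())/4
    st(o); print("shift shares",np.round(d,2),"turn shares",np.round(rv,2))
def st(o=None):
    o=o or ctrl.get_obs(); b=w2b(o["ee_pos"][:2])*1000
    f=np.array(o["force"]); fb=R.T@f[:2]
    print("t",round(o["time_s"],2),"board xy",np.round(b,1),"tipz",round(1000*(o["ee_pos"][2]-.097),1),"yaw-b",round(np.degrees(o["eef_rot"][2]-YAW),2),"F board",np.round([*fb,f[2]],1),"grip",round(o["grip_width"]*1000,1))
E
python3 -c "
from h import *
goto(-62,-41,205,0)"
```

```text
t 0.4 board xy [-292.7 -601.6] tipz 205.6 yaw-b 22.36 F board [ 0.1 -0.4  0.3] grip 94.2
shift shares [ 10.66 -10.77   0.02] turn shares [-0.    0.    5.59]
```

```bash
python3 -m pendant '[{"rz":0.93,"grip":0.36},{"rz":0.93,"grip":0.36},{"rz":0.93,"grip":0.36},{"rz":0.93,"grip":0.36},{"rz":0.93,"grip":0.36},{"rz":0.93,"grip":0.36}]' 20; python3 -c "
from h import *
goto(-62,-41,205,0)"
```

```text
t 0.4 board xy [-292.7 -601.6] tipz 205.6 yaw-b 22.36 F board [ 0.1 -0.4  0.3] grip 94.2
shift shares [ 10.66 -10.77   0.02] turn shares [-0.    0.    5.59]$[0]: bad value
```

```bash
python3 -m pendant '[{"rx":0,"ry":0,"rz":0.93,"tx":0,"ty":0,"tz":0,"grip":0.36}]' 20
```

```text
time_s: 0.48
ee_pos: [0.1755, -0.5212, 0.3025]
eef_rot: [-3.141, 0.0, 0.261]
force: [0.5, -0.2, 0.1]
grip_width: 0.0902
```

```bash
python3 -m pendant '[{"rx":0,"ry":0,"rz":0.93,"tx":0,"ty":0,"tz":0,"grip":0.36},{"rx":0,"ry":0,"rz":0.93,"tx":0,"ty":0,"tz":0,"grip":0.36},{"rx":0,"ry":0,"rz":0.93,"tx":0,"ty":0,"tz":0,"grip":0.36},{"rx":0,"ry":0,"rz":0.93,"tx":0,"ty":0,"tz":0,"grip":0.36},{"rx":0,"ry":0,"rz":0.93,"tx":0,"ty":0,"tz":0,"grip":0.36}]' 20; python3 -c "
from h import *
goto(-62,-41,205,0)"
```

```text
time_s: 0.9
ee_pos: [0.1755, -0.5211, 0.3024]
eef_rot: [-3.141, 0.0, -0.08]
force: [0.6, -0.2, -0.0]
grip_width: 0.0575
t 0.9 board xy [-292.7 -601.5] tipz 205.4 yaw-b -0.81 F board [ 0.6 -0.1 -0. ] grip 57.5
shift shares [  5.57 -14.09   0.02] turn shares [-0.01  0.   -0.2 ]
```

```bash
python3 -m pendant '[{"rx":0,"ry":0,"rz":-0.2,"tx":0.35,"ty":-0.85,"tz":0,"grip":0.36},{"rx":0,"ry":0,"rz":0,"tx":0.35,"ty":-0.85,"tz":0,"grip":0.36},{"rx":0,"ry":0,"rz":0,"tx":0.35,"ty":-0.85,"tz":0,"grip":0.36},{"rx":0,"ry":0,"rz":0,"tx":0.35,"ty":-0.85,"tz":0,"grip":0.36},{"rx":0,"ry":0,"rz":0,"tx":0.35,"ty":-0.85,"tz":0,"grip":0.36},{"rx":0,"ry":0,"rz":0,"tx":0.35,"ty":-0.85,"tz":0,"grip":0.36},{"rx":0,"ry":0,"rz":0,"tx":0.35,"ty":-0.85,"tz":0,"grip":0.36},{"rx":0,"ry":0,"rz":0,"tx":0.35,"ty":-0.85,"tz":0,"grip":0.36}]' 20; python3 -c "
from h import *
goto(-62,-41,205,0)"
```

```text
time_s: 1.57
ee_pos: [0.3079, -0.2512, 0.3009]
eef_rot: [-3.141, 0.0, -0.079]
force: [1.5, -0.1, -0.5]
grip_width: 0.0301
t 1.57 board xy [-178.3 -323.5] tipz 203.9 yaw-b -0.81 F board [ 1.5  0.  -0.5] grip 30.1
shift shares [ 2.81 -7.1  -0.02] turn shares [-0.01  0.   -0.2 ]
```

```bash
python3 -m pendant '[{"rx":0,"ry":0,"rz":0,"tx":0.36,"ty":-0.89,"tz":0,"grip":0.36},{"rx":0,"ry":0,"rz":0,"tx":0.36,"ty":-0.89,"tz":0,"grip":0.36},{"rx":0,"ry":0,"rz":0,"tx":0.36,"ty":-0.89,"tz":0,"grip":0.36},{"rx":0,"ry":0,"rz":0,"tx":0.36,"ty":-0.89,"tz":0,"grip":0.36},{"rx":0,"ry":0,"rz":0,"tx":0.36,"ty":-0.89,"tz":0,"grip":0.36},{"rx":0,"ry":0,"rz":0,"tx":0.36,"ty":-0.89,"tz":0,"grip":0.36},{"rx":0,"ry":0,"rz":-0.3,"tx":0.36,"ty":-0.89,"tz":0,"grip":0.36},{"rx":0,"ry":0,"rz":0,"tx":0,"ty":0,"tz":0,"grip":0.36}]' 20; python3 -c "
from h import *
goto(-62,-41,60,0)"
```

```text
time_s: 2.23
ee_pos: [0.432, 0.0072, 0.3032]
eef_rot: [3.141, -0.006, -0.055]
force: [-0.5, -0.4, -0.0]
grip_width: 0.0304
t 2.23 board xy [-71.3 -57.6] tipz 206.2 yaw-b 0.62 F board [-0.5 -0.4 -0. ] grip 30.4
shift shares [ 0.21 -0.41  3.66] turn shares [ 0.   -0.09  0.15]
```

```bash
python3 -m pendant '[{"rx":0,"ry":-0.09,"rz":0.2,"tx":0.15,"ty":-0.42,"tz":0.6,"grip":0.36},{"rx":0,"ry":0,"rz":0,"tx":0,"ty":0,"tz":0.8,"grip":0.36},{"rx":0,"ry":0,"rz":0,"tx":0,"ty":0,"tz":0.8,"grip":0.36},{"rx":0,"ry":0,"rz":0,"tx":0,"ty":0,"tz":0.8,"grip":0.36},{"rx":0,"ry":0,"rz":0,"tx":0,"ty":0,"tz":0.4,"grip":0.36},{"rx":0,"ry":0,"rz":0,"tx":0,"ty":0,"tz":0,"grip":0.36}]' 20; python3 -c "
from h import *
goto(-62,-41,17,0); shot('scene','s1.png'); shot('top','t1.png')
im=cv2.imread('pics/s1.png')[90:290,160:400]; cv2.imwrite('pics/s1z.png',cv2.resize(im,None,fx=3,fy=3))"
```

```text
time_s: 2.73
ee_pos: [0.4405, 0.0272, 0.1639]
eef_rot: [3.142, -0.006, -0.062]
force: [0.2, -1.0, -0.5]
grip_width: 0.0301
t 2.73 board xy [-64.1 -37. ] tipz 66.9 yaw-b 0.19 F board [ 0.3 -1.  -0.5] grip 30.1
shift shares [0.05 0.1  1.25] turn shares [ 0.   -0.08  0.05]
```

View pics/s1z.png

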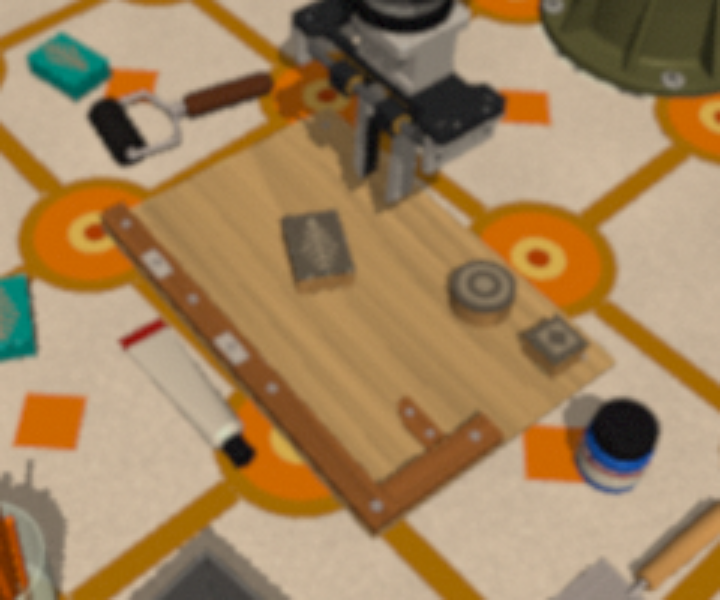

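In the scene view the two fingers, with tips near (370–400,200) in the zoom, hover on the near side of the block at (318,250). Next I lower them.

```bash
python3 -m pendant '[{"rx":0,"ry":-0.08,"rz":0.05,"tx":0.05,"ty":0.1,"tz":0.6,"grip":0.36},{"rx":0,"ry":0,"rz":0,"tx":0,"ty":0,"tz":0.5,"grip":0.36},{"rx":0,"ry":0,"rz":0,"tx":0,"ty":0,"tz":0.1,"grip":0.36},{"rx":0,"ry":0,"rz":0,"tx":0,"ty":0,"tz":0,"grip":0.36}]' 20; python3 -c "
from h import *
goto(-62,-41,16,0)"
```

```text
time_s: 3.17
ee_pos: [0.4473, 0.0222, 0.1242]
eef_rot: [-3.141, -0.015, -0.067]
force: [0.3, -0.9, 0.6]
grip_width: 0.0301
t 3.17 board xy [-57.  -41.6] tipz 27.2 yaw-b -0.07 F board [ 0.4 -0.9  0.6] grip 30.1
shift shares [-0.13 -0.01  0.28] turn shares [-0.01 -0.21 -0.02]
```

```bash
python3 -m pendant '[{"rx":0,"ry":-0.2,"rz":0,"tx":-0.1,"ty":0,"tz":0.15,"grip":0.36},{"rx":0,"ry":0,"rz":0,"tx":0,"ty":0,"tz":0.1,"grip":0.36},{"rx":0,"ry":0,"rz":0,"tx":0,"ty":0,"tz":0,"grip":0.36}]' 20; python3 -c "
from h import *
goto(-62,-41,16,0)"
```

```text
time_s: 3.42
ee_pos: [0.4445, 0.0224, 0.1172]
eef_rot: [-3.141, -0.005, -0.067]
force: [0.6, 0.9, -0.1]
grip_width: 0.03
t 3.42 board xy [-59.8 -41.6] tipz 20.2 yaw-b -0.08 F board [ 0.6  0.9 -0.1] grip 30.0
shift shares [-0.06 -0.01  0.1 ] turn shares [-0.01 -0.07 -0.02]
```

```bash
python3 -m pendant '[{"rx":0,"ry":-0.07,"rz":0,"tx":0,"ty":0,"tz":0.12,"grip":0.36},{"rx":0,"ry":0,"rz":0,"tx":0.12,"ty":0,"tz":0,"grip":0.36},{"rx":0,"ry":0,"rz":0,"tx":0.12,"ty":0,"tz":0,"grip":0.36},{"rx":0,"ry":0,"rz":0,"tx":0.12,"ty":0,"tz":0,"grip":0.36},{"rx":0,"ry":0,"rz":0,"tx":0.12,"ty":0,"tz":0,"grip":0.36},{"rx":0,"ry":0,"rz":0,"tx":0.12,"ty":0,"tz":0,"grip":0.36},{"rx":0,"ry":0,"rz":0,"tx":0.12,"ty":0,"tz":0,"grip":0.36},{"rx":0,"ry":0,"rz":0,"tx":0,"ty":0,"tz":0,"grip":0.36}]' 20; python3 -c "
from h import *
goto(47,-41,15,0)
measure('2')"
```

```text
time_s: 4.08
ee_pos: [0.4775, 0.0203, 0.1138]
eef_rot: [-3.141, -0.002, -0.067]
force: [0.4, -0.6, -0.8]
grip_width: 0.03
t 4.08 board xy [-26.8 -41.5] tipz 16.8 yaw-b -0.06 F board [ 0.4 -0.5 -0.8] grip 30.0
shift shares [ 1.84 -0.01  0.05] turn shares [-0.01 -0.03 -0.02]
top 354 board xy [-20.4  36.3] size [31.4 74.4] yaw rel board -88.2
top 119 board xy [-17.1  -5.1] size [79. 12.] yaw rel board -85.5
scene 634 board xy [ -2.3 -56. ] size [117.4 104.8] yaw rel board -0.2
```

```bash
cat >> h.py <<'E'
def look(tag):
    a=shot('top','t%s.png'%tag)[1][145:285,165:345]; b=shot('scene','s%s.png'%tag)[1][110:270,185:365]
    a=cv2.resize(a,None,fx=2.2,fy=2.2,interpolation=cv2.INTER_CUBIC); b=cv2.resize(b,None,fx=2.2,fy=2.2,interpolation=cv2.INTER_CUBIC)
    h=max(a.shape[0],b.shape[0]); p=lambda i: cv2.copyMakeBorder(i,0,h-i.shape[0],0,0,cv2.BORDER_CONSTANT)
    cv2.imwrite('pics/l%s.png'%tag,np.hstack([p(a),p(b)]))
E
python3 -c "
from h import *
look('2b')"
```

```text
(no output)
```

View pics/l2b.png

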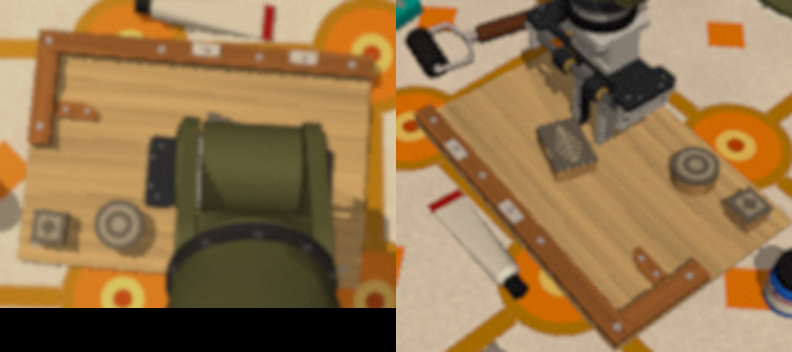

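In the scene half of the picture the block at (566,148) is in contact with the fingers and turning square. The arm hides it from the top camera. I'll keep pushing.

```bash
python3 -m pendant '[{"rx":0,"ry":0,"rz":0,"tx":0.12,"ty":0,"tz":0.02,"grip":0.36},{"rx":0,"ry":0,"rz":0,"tx":0.12,"ty":0,"tz":0,"grip":0.36},{"rx":0,"ry":0,"rz":0,"tx":0.12,"ty":0,"tz":0,"grip":0.36},{"rx":0,"ry":0,"rz":0,"tx":0.12,"ty":0,"tz":0,"grip":0.36},{"rx":0,"ry":0,"rz":0,"tx":0.12,"ty":0,"tz":0,"grip":0.36},{"rx":0,"ry":0,"rz":0,"tx":0.12,"ty":0,"tz":0,"grip":0.36},{"rx":0,"ry":0,"rz":0,"tx":0.12,"ty":0,"tz":0,"grip":0.36},{"rx":0,"ry":0,"rz":0,"tx":0.12,"ty":0,"tz":0,"grip":0.36}]' 20; python3 -c "
from h import *
goto(47,-41,15,0)
look('3')"
```

```text
time_s: 4.95
ee_pos: [0.5177, 0.0177, 0.1129]
eef_rot: [-3.141, -0.0, -0.066]
force: [-0.8, -0.3, 1.5]
grip_width: 0.03
t 4.95 board xy [ 13.5 -41.5] tipz 15.9 yaw-b -0.05 F board [-0.8 -0.4  1.5] grip 30.0
shift shares [ 0.84 -0.01  0.02] turn shares [-0.01 -0.01 -0.01]
```

View pics/l3.png

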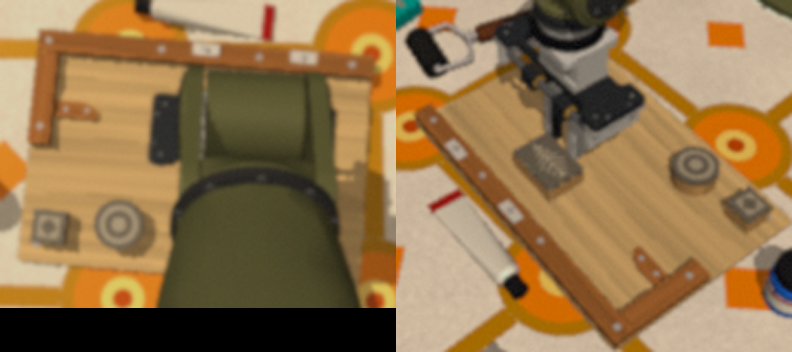

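The block now sits square to the rail at (548,165) in the scene half, about 30 mm short of it. I'll keep going and slow down near contact.

```bash
python3 -m pendant '[{"rx":0,"ry":0,"rz":0,"tx":0.12,"ty":0,"tz":0.02,"grip":0.36},{"rx":0,"ry":0,"rz":0,"tx":0.12,"ty":0,"tz":0,"grip":0.36},{"rx":0,"ry":0,"rz":0,"tx":0.12,"ty":0,"tz":0,"grip":0.36},{"rx":0,"ry":0,"rz":0,"tx":0.12,"ty":0,"tz":0,"grip":0.36},{"rx":0,"ry":0,"rz":0,"tx":0.08,"ty":0,"tz":0,"grip":0.36},{"rx":0,"ry":0,"rz":0,"tx":0.06,"ty":0,"tz":0,"grip":0.36}]' 20; python3 -c "
from h import *
goto(47,-41,15,0)"
```

```text
time_s: 5.55
ee_pos: [0.5446, 0.0159, 0.1118]
eef_rot: [-3.141, -0.0, -0.066]
force: [0.2, 0.1, 1.0]
grip_width: 0.0299
t 5.55 board xy [ 40.5 -41.5] tipz 14.8 yaw-b -0.05 F board [0.2 0.1 1. ] grip 29.9
shift shares [ 0.16 -0.01 -0.  ] turn shares [-0.01 -0.   -0.01]
```

Now small steps until the force rises.

```bash
python3 -m pendant '[{"rx":0,"ry":0,"rz":0,"tx":0.06,"ty":0,"tz":0,"grip":0.36},{"rx":0,"ry":0,"rz":0,"tx":0.05,"ty":0,"tz":0,"grip":0.36},{"rx":0,"ry":0,"rz":0,"tx":0.04,"ty":0,"tz":0,"grip":0.36}]' 20; python3 -c "
from h import *
st(); look('4'); measure(reg=(-70,115,-150,164))"
```

```text
time_s: 5.8
ee_pos: [0.5501, 0.0156, 0.1116]
eef_rot: [-3.141, 0.005, -0.066]
force: [-25.6, 1.2, 22.9]
grip_width: 0.0303
t 5.8 board xy [ 46.  -41.5] tipz 14.6 yaw-b -0.04 F board [-25.6  -0.5  22.9] grip 30.3
top 541 board xy [  8.8 -58.6] size [ 65.5 169.7] yaw rel board 11.2
top 371 board xy [61.5 32.8] size [37.5 79.9] yaw rel board -89.7
scene 1723 board xy [ 25.6 -63.9] size [142.2 160.9] yaw rel board -90.0
```

View pics/l4.png

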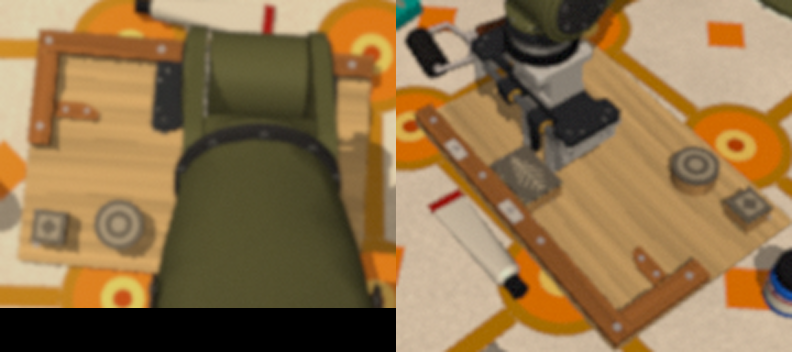

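The wrist force reached 26 N with the block against the rail at (528,175). I back off and look.

```bash
python3 -m pendant '[{"rx":0,"ry":0,"rz":0,"tx":0,"ty":0,"tz":0,"grip":0.36},{"rx":0,"ry":0,"rz":0,"tx":-0.1,"ty":0,"tz":0,"grip":0.36},{"rx":0,"ry":0,"rz":0,"tx":-0.3,"ty":0,"tz":0,"grip":0.36},{"rx":0,"ry":0,"rz":0,"tx":-0.5,"ty":0,"tz":-0.1,"grip":0.36},{"rx":0,"ry":0,"rz":0,"tx":-0.6,"ty":0,"tz":-0.5,"grip":0.36},{"rx":0,"ry":0,"rz":0,"tx":-0.2,"ty":0,"tz":-0.8,"grip":0.36},{"rx":0,"ry":0,"rz":0,"tx":0,"ty":0,"tz":-0.8,"grip":0.36},{"rx":0,"ry":0,"rz":0,"tx":0,"ty":0.5,"tz":-0.3,"grip":0.36}]' 20; python3 -c "
from h import *
st(); look('5'); measure(reg=(0,104,-150,110))"
```

```text
time_s: 6.67
ee_pos: [0.4758, 0.0017, 0.2117]
eef_rot: [-3.141, 0.01, -0.064]
force: [0.3, 0.1, 0.3]
grip_width: 0.0302
t 6.67 board xy [-27.2 -60.2] tipz 114.7 yaw-b 0.07 F board [0.3 0.1 0.3] grip 30.2
top 194 board xy [14.4  9.7] size [41.4 32.6] yaw rel board 0.3
top 418 board xy [ 79.6 -28. ] size [46.8 68.3] yaw rel board 4.6
scene 407 board xy [ 81.9 -27.9] size [69.7 49. ] yaw rel board -0.6
```

View pics/l5.png

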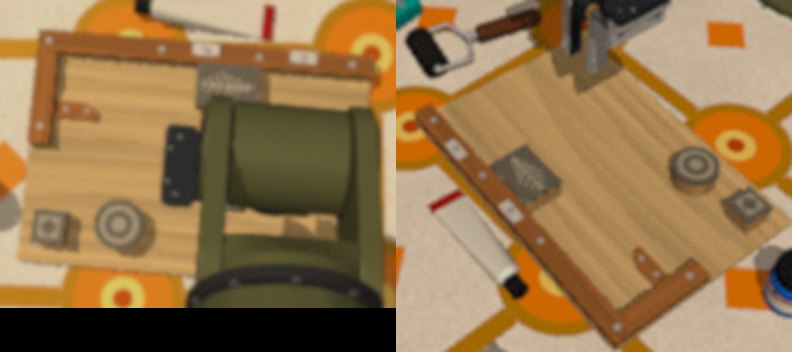

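The block lies parallel to the rail at (229,85) in the top half and (528,175) in the scene half. It measures y ≈ -28 mm and is still well short of the pocket. Now I turn the tool 90° for the push along the rail.

```bash
python3 -c "
from h import *
goto(76,-88,115,np.pi/2)"
python3 -m pendant '[{"rx":0,"ry":0,"rz":-1,"tx":0,"ty":0,"tz":0,"grip":0.68},{"rx":0,"ry":0,"rz":-1,"tx":0,"ty":0,"tz":0,"grip":0.68},{"rx":0,"ry":0,"rz":-1,"tx":0,"ty":0,"tz":0,"grip":0.68},{"rx":0,"ry":0,"rz":-1,"tx":0,"ty":0,"tz":0,"grip":0.68},{"rx":0,"ry":0,"rz":-1,"tx":0,"ty":0,"tz":0,"grip":0.68},{"rx":0,"ry":0,"rz":-1,"tx":0,"ty":0,"tz":0,"grip":0.68},{"rx":0,"ry":0,"rz":-1,"tx":0,"ty":0,"tz":0,"grip":0.68},{"rx":0,"ry":0,"rz":-1,"tx":0,"ty":0,"tz":0,"grip":0.68}]' 20
python3 -m pendant '[{"rx":0,"ry":0,"rz":-1,"tx":0,"ty":0,"tz":0,"grip":0.68},{"rx":0,"ry":0,"rz":-1,"tx":0,"ty":0,"tz":0,"grip":0.68},{"rx":0,"ry":0,"rz":-1,"tx":0,"ty":0,"tz":0,"grip":0.68},{"rx":0,"ry":0,"rz":-1,"tx":0,"ty":0,"tz":0,"grip":0.68},{"rx":0,"ry":0,"rz":-1,"tx":0,"ty":0,"tz":0,"grip":0.68},{"rx":0,"ry":0,"rz":-1,"tx":0,"ty":0,"tz":0,"grip":0.68},{"rx":0,"ry":0,"rz":-1,"tx":0,"ty":0,"tz":0,"grip":0.68},{"rx":0,"ry":0,"rz":-1,"tx":0,"ty":0,"tz":0,"grip":0.68}]' 20
python3 -c "
from h import *
goto(76,-88,115,np.pi/2)"
```

```text
t 6.87 board xy [-27.5 -61.7] tipz 110.7 yaw-b -0.11 F board [-0.2 -0.2 -0.5] grip 29.9
shift shares [ 2.59  0.65 -0.15] turn shares [ -0.17   0.16 -22.53]
time_s: 7.53
ee_pos: [0.473, 0.005, 0.1952]
eef_rot: [-3.123, 0.026, 0.515]
force: [-0.7, -0.2, -0.4]
grip_width: 0.0151
time_s: 8.2
ee_pos: [0.47, 0.0102, 0.1816]
eef_rot: [-3.093, 0.019, 1.105]
force: [-0.4, -0.1, -0.1]
grip_width: 0.0151
t 8.2 board xy [-33.6 -52.1] tipz 84.6 yaw-b 67.05 F board [-0.4 -0.2 -0.1] grip 15.1
shift shares [ 0.23  2.83 -0.9 ] turn shares [-0.74  0.12 -5.74]
```

```bash

python3 -m pendant '[{"rx":-0.12,"ry":0,"rz":-1,"tx":0,"ty":0,"tz":-0.2,"grip":0.68},{"rx":-0.12,"ry":0,"rz":-1,"tx":0,"ty":0,"tz":-0.2,"grip":0.68},{"rx":-0.12,"ry":0,"rz":-1,"tx":0,"ty":0,"tz":-0.2,"grip":0.68},{"rx":-0.12,"ry":0,"rz":-1,"tx":0,"ty":0,"tz":-0.2,"grip":0.68},{"rx":-0.12,"ry":0,"rz":-1,"tx":0,"ty":0,"tz":-0.2,"grip":0.68},{"rx":-0.2,"ry":0,"rz":-0.74,"tx":0,"ty":0,"tz":-0.1,"grip":0.68},{"rx":0,"ry":0,"rz":0,"tx":0,"ty":0,"tz":0,"grip":0.68}]' 20
python3 -c "
from h import *
goto(76,-88,115,np.pi/2)"
```

```text
time_s: 8.78
ee_pos: [0.4694, 0.0148, 0.2152]
eef_rot: [-3.127, 0.007, 1.532]
force: [-0.3, -0.1, -0.7]
grip_width: 0.0151
t 8.78 board xy [-34.5 -47.6] tipz 118.2 yaw-b 91.52 F board [-0.3 -0.1 -0.7] grip 15.1
shift shares [-1.08  2.74  0.05] turn shares [-0.2   0.1   0.38]
```

```bash

python3 -m pendant '[{"rx":-0.2,"ry":0.1,"rz":0.38,"tx":-0.5,"ty":0,"tz":0,"grip":0.68},{"rx":0,"ry":0,"rz":0,"tx":-0.5,"ty":0.3,"tz":0,"grip":0.68},{"rx":0,"ry":0,"rz":0,"tx":-0.1,"ty":0.6,"tz":0,"grip":0.68},{"rx":0,"ry":0,"rz":0,"tx":0,"ty":0.6,"tz":0,"grip":0.68},{"rx":0,"ry":0,"rz":0,"tx":0,"ty":0.6,"tz":0,"grip":0.68},{"rx":0,"ry":0,"rz":0,"tx":0,"ty":0.55,"tz":0,"grip":0.68},{"rx":0,"ry":0,"rz":0,"tx":0,"ty":0,"tz":0,"grip":0.68}]' 20
python3 -c "
from h import *
goto(76,-88,50,np.pi/2); look('6')"
```

```text
time_s: 9.37
ee_pos: [0.5749, -0.0355, 0.2039]
eef_rot: [-3.127, -0.002, 1.491]
force: [-0.7, 0.4, -0.3]
grip_width: 0.0149
t 9.37 board xy [ 74.1 -90.8] tipz 106.9 yaw-b 89.2 F board [-0.7  0.4 -0.3] grip 14.9
shift shares [0.07 0.07 1.42] turn shares [-0.22 -0.03 -0.2 ]
```

View pics/l6.png

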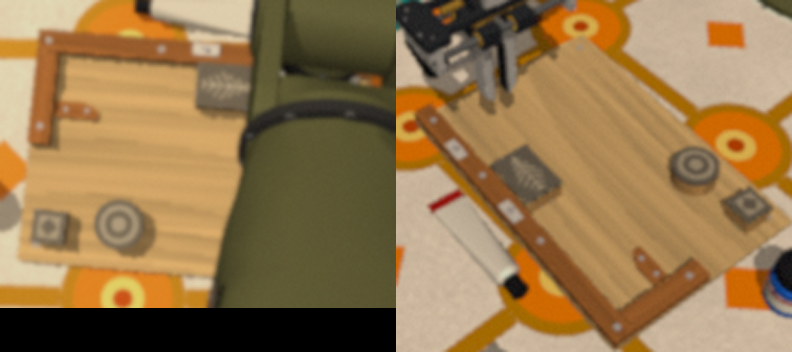

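The block is unchanged at (224,85) in the top half. The fingers, with tips at (490,100) in the scene half, are behind its tail end and clear of the rail. Descending.

```bash

python3 -m pendant '[{"rx":-0.22,"ry":0,"rz":-0.2,"tx":0,"ty":0.05,"tz":0.5,"grip":0.68},{"rx":0,"ry":0,"rz":0,"tx":0,"ty":0,"tz":0.6,"grip":0.68},{"rx":0,"ry":0,"rz":0,"tx":0,"ty":0,"tz":0.4,"grip":0.68},{"rx":0,"ry":0,"rz":0,"tx":0,"ty":0,"tz":0,"grip":0.68}]' 20
python3 -c "
from h import *
goto(76,-86,16,np.pi/2)"
```

```text
time_s: 9.8
ee_pos: [0.5709, -0.0336, 0.14]
eef_rot: [-3.138, -0.002, 1.504]
force: [-0.3, -0.1, -0.1]
grip_width: 0.015
t 9.8 board xy [ 70.  -89.2] tipz 43.0 yaw-b 89.92 F board [-0.3 -0.2 -0.1] grip 15.0
shift shares [0.08 0.15 0.68] turn shares [-0.05 -0.03 -0.02]
```

```bash

python3 -m pendant '[{"rx":-0.05,"ry":-0.03,"rz":0,"tx":0,"ty":0.2,"tz":0.4,"grip":0.68},{"rx":0,"ry":0,"rz":0,"tx":0,"ty":0,"tz":0.25,"grip":0.68},{"rx":0,"ry":0,"rz":0,"tx":0,"ty":0,"tz":0,"grip":0.68}]' 20
python3 -c "
from h import *
goto(76,-86,15,np.pi/2)"
```

```text
time_s: 10.05
ee_pos: [0.5771, -0.0333, 0.1137]
eef_rot: [-3.14, -0.0, 1.503]
force: [0.3, 0.3, -1.0]
grip_width: 0.0152
t 10.05 board xy [ 76.2 -88.5] tipz 16.7 yaw-b 89.84 F board [ 0.2  0.3 -1. ] grip 15.2
shift shares [ 0.06 -0.    0.04] turn shares [-0.03 -0.   -0.04]
```

```bash

python3 -m pendant '[{"rx":0,"ry":0,"rz":0,"tx":0.12,"ty":0,"tz":0.04,"grip":0.68},{"rx":0,"ry":0,"rz":0,"tx":0.12,"ty":0,"tz":0,"grip":0.68},{"rx":0,"ry":0,"rz":0,"tx":0.12,"ty":0,"tz":0,"grip":0.68},{"rx":0,"ry":0,"rz":0,"tx":0.12,"ty":0.002,"tz":0,"grip":0.68},{"rx":0,"ry":0,"rz":0,"tx":0.12,"ty":0.002,"tz":0,"grip":0.68},{"rx":0,"ry":0,"rz":0,"tx":0.12,"ty":0.002,"tz":0,"grip":0.68},{"rx":0,"ry":0,"rz":0,"tx":0.12,"ty":0.002,"tz":0,"grip":0.68},{"rx":0,"ry":0,"rz":0,"tx":0.12,"ty":0.002,"tz":0,"grip":0.68}]' 20
python3 -c "
from h import *
goto(76,87,15,np.pi/2); look('7')"
```

```text
time_s: 10.72
ee_pos: [0.5802, 0.0088, 0.1164]
eef_rot: [3.14, -0.0, 1.502]
force: [-0.1, -0.8, -0.1]
grip_width: 0.0152
t 10.72 board xy [ 76.5 -46.3] tipz 19.4 yaw-b 89.79 F board [-0.  -0.8 -0.1] grip 15.2
shift shares [ 3.33 -0.02  0.11] turn shares [ 0.02 -0.   -0.05]
```

View pics/l7.png

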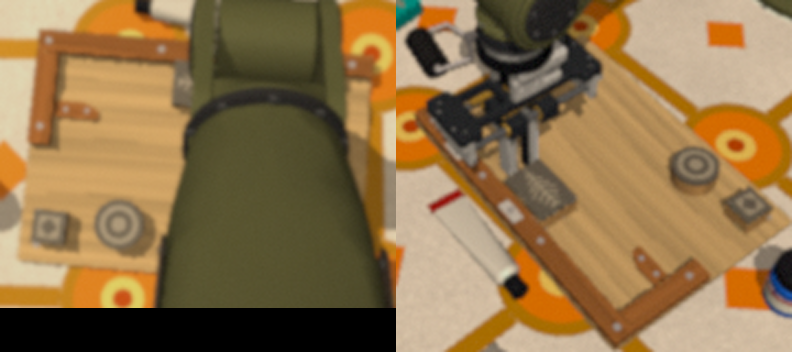

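The fingers push the tail end and the block at (540,190) in the scene half slides along the rail. I'll continue and correct the slow rise of the tips.

```bash

python3 -m pendant '[{"rx":0,"ry":0,"rz":0,"tx":0.12,"ty":0.003,"tz":0.04,"grip":0.68},{"rx":0,"ry":0,"rz":0,"tx":0.12,"ty":0.003,"tz":0.03,"grip":0.68},{"rx":0,"ry":0,"rz":0,"tx":0.12,"ty":0.003,"tz":0.03,"grip":0.68},{"rx":0,"ry":0,"rz":0,"tx":0.12,"ty":0.003,"tz":0.02,"grip":0.68},{"rx":0,"ry":0,"rz":0,"tx":0.12,"ty":0.003,"tz":0.01,"grip":0.68},{"rx":0,"ry":0,"rz":0,"tx":0.12,"ty":0.003,"tz":0.01,"grip":0.68},{"rx":0,"ry":0,"rz":0,"tx":0.12,"ty":0.003,"tz":0.01,"grip":0.68},{"rx":0,"ry":0,"rz":0,"tx":0.12,"ty":0.003,"tz":0.01,"grip":0.68}]' 20
python3 -c "
from h import *
goto(76,87,15,np.pi/2); look('8')"
```

```text
time_s: 11.48
ee_pos: [0.5843, 0.05, 0.1094]
eef_rot: [3.14, 0.0, 1.501]
force: [0.8, -2.1, 1.3]
grip_width: 0.0151
t 11.48 board xy [77.9 -4.9] tipz 12.4 yaw-b 89.76 F board [ 0.9 -2.   1.3] grip 15.1
shift shares [ 2.3  -0.06 -0.07] turn shares [ 0.03  0.01 -0.06]
```

View pics/l8.png

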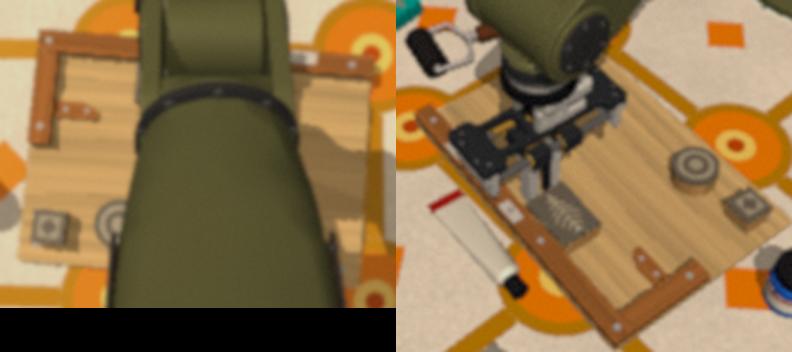

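```bash
python3 -c "
from h import *
c,im=shot('scene','s8b.png')
big=cv2.resize(im,None,fx=6,fy=6,interpolation=cv2.INTER_CUBIC)
def L(P,col):
    q=proj(c,np.array([B(*p) for p in P])); q=np.int32((q+.5)*6-.5); cv2.polylines(big,[q.reshape(-1,1,2)],False,col,1)
L([(105,-190,23),(105,190,23)],(0,255,0))
L([(55,3,33),(55,73,33),(105,73,33),(105,3,33)],(255,0,255))
o=proj(c,B(80,60,9))[0]*6; x,y=int(o[0])-390,int(o[1])-290
cv2.imwrite('pics/z8.png',big[y:y+590,x:x+780])
measure(reg=(40,104,10,110))"
```

```text
top 158 board xy [56.7 35.2] size [22.3 62.6] yaw rel board 28.5
scene 360 board xy [81.2 48.1] size [54.1 49.2] yaw rel board -0.1
```

View pics/z8.png

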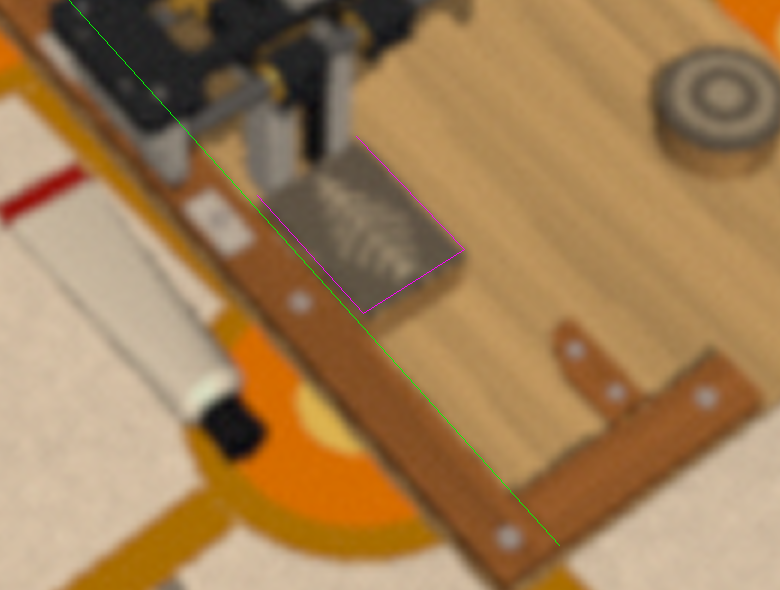

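The zoom shows the block flush and parallel to the rail, its long edge lying along my drawn outline from (260,198) to (362,312). The pocket ahead is free. Continuing.

```bash

python3 -m pendant '[{"rx":0,"ry":0,"rz":0,"tx":0.12,"ty":0.002,"tz":-0.05,"grip":0.68},{"rx":0,"ry":0,"rz":0,"tx":0.12,"ty":0.002,"tz":-0.02,"grip":0.68},{"rx":0,"ry":0,"rz":0,"tx":0.12,"ty":0.002,"tz":0,"grip":0.68},{"rx":0,"ry":0,"rz":0,"tx":0.12,"ty":0.002,"tz":0,"grip":0.68},{"rx":0,"ry":0,"rz":0,"tx":0.12,"ty":0.002,"tz":0,"grip":0.68},{"rx":0,"ry":0,"rz":0,"tx":0.12,"ty":0.002,"tz":0,"grip":0.68},{"rx":0,"ry":0,"rz":0,"tx":0.12,"ty":0.002,"tz":0,"grip":0.68},{"rx":0,"ry":0,"rz":0,"tx":0.12,"ty":0.002,"tz":0,"grip":0.68}]' 20
python3 -c "
from h import *
goto(77,87,15,np.pi/2)
c,im=shot('scene','s9.png')
cv2.imwrite('pics/z9.png',cv2.resize(im[130:260,210:370],None,fx=4,fy=4,interpolation=cv2.INTER_CUBIC))"
```

```text
time_s: 12.4
ee_pos: [0.5876, 0.0903, 0.1124]
eef_rot: [3.141, 0.001, 1.5]
force: [-1.6, -2.6, 1.4]
grip_width: 0.0153
t 12.4 board xy [78.5 35.5] tipz 15.4 yaw-b 89.69 F board [-1.4 -2.7  1.4] grip 15.3
shift shares [ 1.29 -0.04  0.01] turn shares [ 0.01  0.01 -0.08]
```

View pics/z9.png

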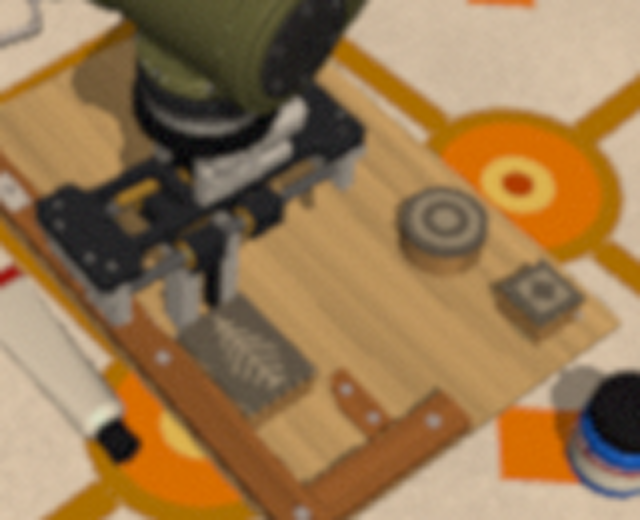

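The block's front at (310,375) is at the mouth, between the rail and the keeper at (355,400), and still along the rail. Continuing into the pocket.

```bash

python3 -m pendant '[{"rx":0,"ry":0,"rz":-0.08,"tx":0.12,"ty":0,"tz":0,"grip":0.68},{"rx":0,"ry":0,"rz":0,"tx":0.12,"ty":0.001,"tz":0,"grip":0.68},{"rx":0,"ry":0,"rz":0,"tx":0.12,"ty":0.001,"tz":0,"grip":0.68},{"rx":0,"ry":0,"rz":0,"tx":0.12,"ty":0.001,"tz":0,"grip":0.68},{"rx":0,"ry":0,"rz":0,"tx":0.12,"ty":0.001,"tz":0,"grip":0.68},{"rx":0,"ry":0,"rz":0,"tx":0.12,"ty":0.001,"tz":0,"grip":0.68},{"rx":0,"ry":0,"rz":0,"tx":0.1,"ty":0.001,"tz":0,"grip":0.68}]' 20
python3 -c "
from h import *
goto(77,87,15,np.pi/2)
c,im=shot('scene','s10.png')
cv2.imwrite('pics/z10.png',cv2.resize(im[130:260,210:370],None,fx=4,fy=4,interpolation=cv2.INTER_CUBIC))"
```

```text
time_s: 13.03
ee_pos: [0.5902, 0.1269, 0.1124]
eef_rot: [3.141, 0.001, 1.506]
force: [-1.7, -0.8, 0.6]
grip_width: 0.0149
t 13.03 board xy [78.8 72.2] tipz 15.4 yaw-b 90.05 F board [-1.6 -0.9  0.6] grip 14.9
shift shares [ 0.37 -0.04  0.01] turn shares [0.01 0.01 0.01]
```

View pics/z10.png

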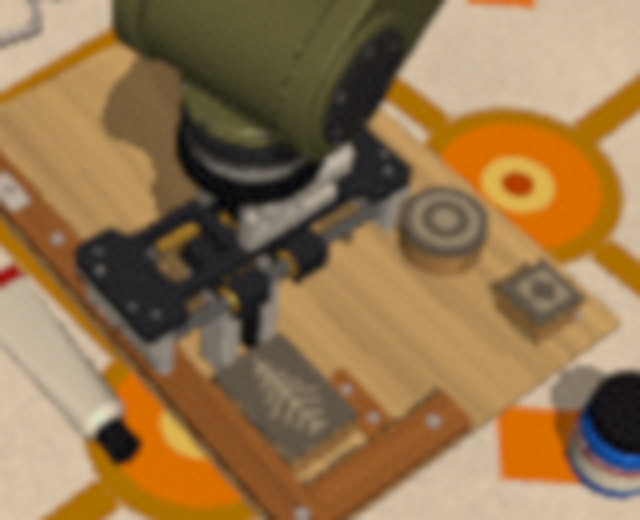

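The block at (290,400) is inside the pocket, about 15 mm from the stop. The last stretch goes in slower steps until the force rises.

```bash

python3 -m pendant '[{"rx":0,"ry":0,"rz":0,"tx":0.08,"ty":0,"tz":0,"grip":0.68},{"rx":0,"ry":0,"rz":0,"tx":0.06,"ty":0,"tz":0,"grip":0.68},{"rx":0,"ry":0,"rz":0,"tx":0.06,"ty":0,"tz":0,"grip":0.68},{"rx":0,"ry":0,"rz":0,"tx":0.05,"ty":0,"tz":0,"grip":0.68}]' 20
python3 -c "
from h import *
goto(77,87,15,np.pi/2)"
```

```text
time_s: 13.42
ee_pos: [0.591, 0.1385, 0.1124]
eef_rot: [3.14, 0.0, 1.507]
force: [-0.5, -0.3, -0.0]
grip_width: 0.0151
t 13.42 board xy [78.8 83.8] tipz 15.4 yaw-b 90.07 F board [-0.4 -0.4 -0. ] grip 15.1
shift shares [ 0.08 -0.05  0.01] turn shares [0.02 0.01 0.02]
```

```bash

python3 -m pendant '[{"rx":0,"ry":0,"rz":0,"tx":0.05,"ty":0,"tz":0,"grip":0.68},{"rx":0,"ry":0,"rz":0,"tx":0.04,"ty":0,"tz":0,"grip":0.68}]' 20
python3 -c "
from h import *
st()"
```

```text
time_s: 13.58
ee_pos: [0.5912, 0.1405, 0.1124]
eef_rot: [3.141, 0.004, 1.507]
force: [-3.3, -22.8, 5.9]
grip_width: 0.0153
t 13.58 board xy [78.8 85.9] tipz 15.4 yaw-b 90.08 F board [ -1.9 -22.9   5.9] grip 15.3
```

A 23 N rise at tool y 86 mm shows firm contact with the stop. Backing off to look.

```bash

python3 -m pendant '[{"rx":0,"ry":0,"rz":0,"tx":-0.1,"ty":0,"tz":0,"grip":0.68},{"rx":0,"ry":0,"rz":0,"tx":-0.4,"ty":0,"tz":0,"grip":0.68},{"rx":0,"ry":0,"rz":0,"tx":-0.6,"ty":0,"tz":-0.2,"grip":0.68},{"rx":0,"ry":0,"rz":0,"tx":-0.8,"ty":-0.2,"tz":-0.6,"grip":0.68},{"rx":0,"ry":0,"rz":0,"tx":-0.8,"ty":-0.2,"tz":-0.8,"grip":0.68},{"rx":0,"ry":0,"rz":0,"tx":-0.8,"ty":-0.2,"tz":-0.8,"grip":0.68},{"rx":0,"ry":0,"rz":0,"tx":-0.8,"ty":-0.2,"tz":-0.4,"grip":0.68},{"rx":0,"ry":0,"rz":0,"tx":0,"ty":0,"tz":0,"grip":0.68}]' 20
python3 - <<'E'
from h import *
st()
measure('11',reg=(53,104,60,162))
ims=[]
for n in('top','scene'):
    c=ctrl.camera(n); im=cv2.imread(f'pics/{n}11.png'); big=cv2.resize(im,None,fx=6,fy=6,interpolation=cv2.INTER_CUBIC)
    o=proj(c,B(75,125,20))[0]*6; x,y=max(0,int(o[0])-195),max(0,int(o[1])-200); ims.append(big[y:y+400,x:x+390])
cv2.imwrite('pics/z11.png',np.hstack(ims))
E
```

```text
time_s: 14.25
ee_pos: [0.5479, -0.0288, 0.2232]
eef_rot: [-3.14, 0.005, 1.51]
force: [0.8, 0.2, 0.1]
grip_width: 0.0153
t 14.25 board xy [ 46.7 -86. ] tipz 126.2 yaw-b 90.27 F board [0.8 0.3 0.1] grip 15.3
top 500 board xy [ 77.1 127.5] size [68.  49.1] yaw rel board 0.4
scene 464 board xy [ 84.5 129.4] size [70.  42.8] yaw rel board -0.5
```

View pics/z11.png

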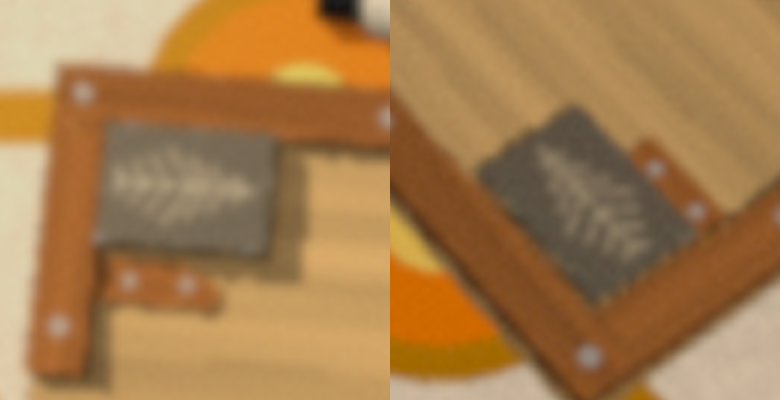

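```bash
python3 - <<'E'
from h import *
for tag,reg in(('5',(0,118,-70,40)),('11',(30,118,60,172))):
  for n,f in(('top','t5' if tag=='5' else 'top11'),('scene','s5' if tag=='5' else 'scene11')):
    c=ctrl.camera(n); im=cv2.imread(f'pics/{f}.png')
    for a,r in rectw(c,im,region(c,*reg)):
        print(tag,n,a,np.round(w2b(np.array(r[0])/1000)*1000,1),np.round(r[1],1),round(r[2],1))
# profile across rail edge in top image at block y=130: board x from 70..112 on z=33
c=ctrl.camera('top'); im=cv2.imread('pics/top11.png'); hsv=cv2.cvtColor(im,cv2.COLOR_BGR2HSV)
for y in(105,130,155):
    xs=np.arange(92,112,2.); q=proj(c,np.array([B(x,y,30) for x in xs])).astype(np.float32)
    s=cv2.remap(hsv,q[:,:1].copy(),q[:,1:].copy(),cv2.INTER_LINEAR)[:,0]
    print(y,[(int(x),int(a[1]),int(a[2])) for x,a in zip(xs,s)])
E
```

```text
5 top 189.0 [14.  13.9] [41.  31.9] 85.7
5 top 428.5 [ 79.6 -28. ] [46.8 68.3] 0.8
5 scene 376.5 [ 81.7 -24.7] [64.2 49.1] 85.5
11 top 515.0 [ 77.5 128.3] [69.7 49.2] 85.9
11 scene 543.5 [ 76.7 129.6] [70.1 58.6] 85.4
105 [(92, 74, 119), (94, 74, 118), (96, 74, 118), (98, 76, 119), (100, 81, 121), (102, 99, 127), (104, 126, 137), (106, 155, 147), (108, 174, 155), (110, 180, 152)]
130 [(92, 74, 137), (94, 74, 129), (96, 74, 123), (98, 72, 121), (100, 79, 123), (102, 95, 129), (104, 121, 139), (106, 153, 151), (108, 174, 158), (110, 182, 157)]
155 [(92, 75, 125), (94, 75, 123), (96, 76, 121), (98, 74, 124), (100, 76, 127), (102, 87, 134), (104, 107, 145), (106, 142, 156), (108, 167, 160), (110, 180, 158)]
```

In both views the block's grey face runs straight into the brown rail and stop with no visible gap. It measures y ≈ 128–129.6 and is parallel to within 0.5°. A gap of up to 1.6 mm at the rail could be hidden, so I'll press it lightly sideways from above the keeper to make sure.

```bash
python3 -c "
from h import *
goto(12,126,100,np.pi/2)"
python3 -m pendant '[{"rx":0,"ry":0,"rz":0.05,"tx":0.6,"ty":-0.2,"tz":0,"grip":0.68},{"rx":0,"ry":0,"rz":0,"tx":0.7,"ty":-0.2,"tz":0,"grip":0.68},{"rx":0,"ry":0,"rz":0,"tx":0.7,"ty":-0.2,"tz":0,"grip":0.68},{"rx":0,"ry":0,"rz":0,"tx":0.7,"ty":-0.2,"tz":0,"grip":0.68},{"rx":0,"ry":0,"rz":0,"tx":0.7,"ty":-0.1,"tz":0,"grip":0.68},{"rx":0,"ry":0,"rz":0,"tx":0.7,"ty":0,"tz":0,"grip":0.68},{"rx":0,"ry":0,"rz":0,"tx":0.7,"ty":0,"tz":0,"grip":0.68},{"rx":0,"ry":0,"rz":0,"tx":0,"ty":0,"tz":0,"grip":0.68}]' 20
python3 -c "
from h import *
goto(12,126,60,np.pi/2)"
```

```text
t 14.7 board xy [ 46.7 -81.2] tipz 121.8 yaw-b 90.52 F board [-0.1  1.5 -0.5] grip 15.1
shift shares [ 5.19 -0.82  0.53] turn shares [-0.11  0.06  0.13]
time_s: 15.37
ee_pos: [0.5215, 0.1802, 0.2152]
eef_rot: [-3.13, 0.005, 1.511]
force: [-1.0, 1.2, 0.8]
grip_width: 0.0153
t 15.37 board xy [  6.8 120.9] tipz 118.2 yaw-b 90.34 F board [-1.1  1.1  0.8] grip 15.3
shift shares [0.13 0.15 1.45] turn shares [-0.16  0.07  0.09]
```

```bash

python3 -m pendant '[{"rx":-0.16,"ry":0.07,"rz":0.09,"tx":0.1,"ty":0,"tz":0.5,"grip":0.68},{"rx":0,"ry":0,"rz":0,"tx":0,"ty":0,"tz":0.6,"grip":0.68},{"rx":0,"ry":0,"rz":0,"tx":0,"ty":0,"tz":0.6,"grip":0.68},{"rx":0,"ry":0,"rz":0,"tx":0,"ty":0,"tz":0.4,"grip":0.68},{"rx":0,"ry":0,"rz":0,"tx":0,"ty":0,"tz":0,"grip":0.68}]' 20
python3 -c "
from h import *
goto(12,126,21,np.pi/2);look('12')"
```

```text
time_s: 15.78
ee_pos: [0.5211, 0.1874, 0.1275]
eef_rot: [3.14, -0.001, 1.511]
force: [0.2, 0.5, -0.8]
grip_width: 0.0154
t 15.78 board xy [  5.8 128. ] tipz 30.5 yaw-b 90.35 F board [ 0.2  0.5 -0.8] grip 15.4
shift shares [-0.05  0.15  0.24] turn shares [ 0.02 -0.01  0.09]
```

View pics/l12.png

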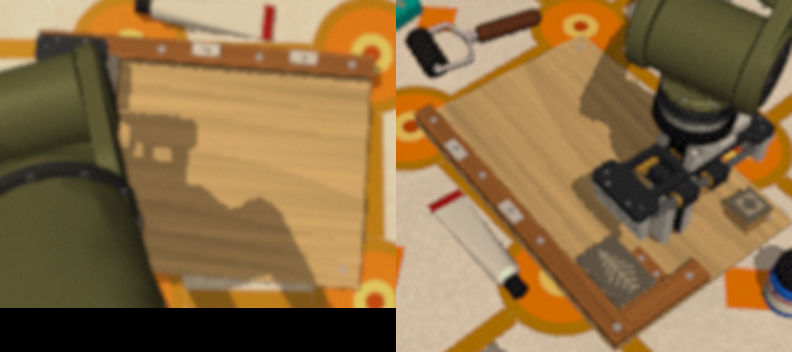

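The block is still in the corner at (615,270) in the scene half, and the fingers are beside it on the near side. I lower the tips to just above keeper height and press towards the rail.

```bash

python3 -m pendant '[{"rx":0,"ry":0,"rz":0.09,"tx":-0.05,"ty":0.1,"tz":0.2,"grip":0.68},{"rx":0,"ry":0,"rz":0,"tx":0,"ty":0.12,"tz":0.03,"grip":0.68},{"rx":0,"ry":0,"rz":0,"tx":0,"ty":0.12,"tz":0,"grip":0.68},{"rx":0,"ry":0,"rz":0,"tx":0,"ty":0.12,"tz":0,"grip":0.68},{"rx":0,"ry":0,"rz":0,"tx":0,"ty":0.08,"tz":0,"grip":0.68},{"rx":0,"ry":0,"rz":0,"tx":0,"ty":0,"tz":0,"grip":0.68}]' 20
python3 -c "
from h import *
goto(34,126,21,np.pi/2)"
```

```text
time_s: 16.38
ee_pos: [0.5481, 0.1838, 0.1255]
eef_rot: [3.13, -0.004, 1.504]
force: [-0.7, -0.2, 0.1]
grip_width: 0.0148
t 16.38 board xy [ 33.  126.2] tipz 28.5 yaw-b 89.91 F board [-0.7 -0.3  0.1] grip 14.8
shift shares [-0.01  0.02  0.19] turn shares [ 0.17 -0.06 -0.02]
```

```bash

python3 -m pendant '[{"rx":0.15,"ry":0,"rz":0,"tx":0,"ty":-0.1,"tz":0.1,"grip":0.68},{"rx":0,"ry":0,"rz":0,"tx":0,"ty":0,"tz":0.08,"grip":0.68},{"rx":0,"ry":0,"rz":0,"tx":0,"ty":0,"tz":0,"grip":0.68}]' 20
python3 -c "
from h import *
goto(34,126,21,np.pi/2)"
```

```text
time_s: 16.63
ee_pos: [0.544, 0.1841, 0.118]
eef_rot: [3.141, -0.004, 1.504]
force: [-0.7, -0.1, 0.5]
grip_width: 0.0155
t 16.63 board xy [ 28.9 126.2] tipz 21.0 yaw-b 89.89 F board [-0.7 -0.1  0.5] grip 15.5
shift shares [-0.01  0.13 -0.  ] turn shares [ 0.01 -0.06 -0.03]
```

```bash

python3 -m pendant '[{"rx":0,"ry":0,"rz":0,"tx":0,"ty":0.07,"tz":0,"grip":0.68},{"rx":0,"ry":0,"rz":0,"tx":0,"ty":0.05,"tz":0,"grip":0.68}]' 20;  python3 -c "
from h import *
st()"
python3 -m pendant '[{"rx":0,"ry":0,"rz":0,"tx":0,"ty":0.03,"tz":0,"grip":0.68}]' 20;  python3 -c "
from h import *
st()"
```

```text
time_s: 16.8
ee_pos: [0.5485, 0.1838, 0.1177]
eef_rot: [-3.141, -0.004, 1.504]
force: [-0.3, -0.6, -0.6]
grip_width: 0.0153
t 16.8 board xy [ 33.4 126.3] tipz 20.7 yaw-b 89.91 F board [-0.3 -0.6 -0.6] grip 15.3
time_s: 16.88
ee_pos: [0.5499, 0.1838, 0.1177]
eef_rot: [-3.141, -0.004, 1.504]
force: [-0.7, -0.4, 0.3]
grip_width: 0.015
t 16.88 board xy [ 34.8 126.3] tipz 20.7 yaw-b 89.91 F board [-0.7 -0.4  0.3] grip 15.0
```

```bash

for i in 1; do python3 -m pendant '[{"rx":0,"ry":0,"rz":0,"tx":0,"ty":0.03,"tz":0,"grip":0.68}]' 20;  python3 -c "
from h import *
st()"; done
python3 -m pendant '[{"rx":0,"ry":0,"rz":0,"tx":0,"ty":0.03,"tz":0,"grip":0.68}]' 20;  python3 -c "
from h import *
st()"
```

```text
time_s: 16.97
ee_pos: [0.5508, 0.1837, 0.1176]
eef_rot: [-3.14, -0.004, 1.504]
force: [-12.5, 0.0, 10.1]
grip_width: 0.0146
t 16.97 board xy [ 35.7 126.4] tipz 20.6 yaw-b 89.92 F board [-12.5  -0.8  10.1] grip 14.6
time_s: 17.05
ee_pos: [0.5512, 0.1838, 0.1176]
eef_rot: [-3.136, -0.003, 1.504]
force: [-15.9, -0.2, 12.9]
grip_width: 0.0148
t 17.05 board xy [ 36.1 126.4] tipz 20.6 yaw-b 89.92 F board [-15.8  -1.2  12.9] grip 14.8
```

A sharp 16 N rise means the block is hard against the rail. Retracting clear.

```bash

python3 -m pendant '[{"rx":0,"ry":0,"rz":0,"tx":0,"ty":-0.1,"tz":0,"grip":0.68},{"rx":0,"ry":0,"rz":0,"tx":0,"ty":-0.4,"tz":0,"grip":0.68},{"rx":0,"ry":0,"rz":0,"tx":0,"ty":-0.5,"tz":-0.3,"grip":0.68},{"rx":0,"ry":0,"rz":0,"tx":-0.3,"ty":-0.3,"tz":-0.8,"grip":0.68},{"rx":0,"ry":0,"rz":0,"tx":-0.8,"ty":0,"tz":-0.9,"grip":0.68},{"rx":0,"ry":0,"rz":0,"tx":-0.9,"ty":0,"tz":-0.9,"grip":0.68},{"rx":0,"ry":0,"rz":0,"tx":-0.9,"ty":0,"tz":-0.8,"grip":0.68},{"rx":0,"ry":0,"rz":0,"tx":-0.9,"ty":0,"tz":0,"grip":0.68}]' 20
python3 -m pendant '[{"rx":0,"ry":0,"rz":0,"tx":-0.9,"ty":0,"tz":-0.2,"grip":0.68},{"rx":0,"ry":0,"rz":0,"tx":-0.9,"ty":0,"tz":-0.2,"grip":0.68},{"rx":0,"ry":0,"rz":0,"tx":-0.9,"ty":0,"tz":0,"grip":0.68},{"rx":0,"ry":0,"rz":0,"tx":-0.5,"ty":0,"tz":0,"grip":0.68},{"rx":0,"ry":0,"rz":0,"tx":0,"ty":0,"tz":0,"grip":0.68},{"rx":0,"ry":0,"rz":0,"tx":0,"ty":0,"tz":0,"grip":0.68}]' 20
python3 - <<'E'
from h import *
st(); measure('13',reg=(30,118,60,172)); 
ims=[]
for n in('top','scene'):
    c=ctrl.camera(n); im=cv2.imread(f'pics/{n}13.png'); big=cv2.resize(im,None,fx=6,fy=6,interpolation=cv2.INTER_CUBIC)
    o=proj(c,B(75,125,20))[0]*6; x,y=max(0,int(o[0])-195),max(0,int(o[1])-200); ims.append(big[y:y+400,x:x+390])
cv2.imwrite('pics/z13.png',np.hstack(ims))
# bystander shift check: compare images before/after
for n in('top','scene'):
    a=cv2.imread(f'pics/{n}0.png');b=cv2.imread(f'pics/{n}13.png'); d=cv2.absdiff(a,b).max(2); d[d<40]=0; cv2.imwrite(f'pics/d_{n}.png',np.where(d>0,255,b.max(2)//2).astype(np.uint8))
cv2.imwrite('pics/d13.png',cv2.resize(np.hstack([cv2.imread('pics/d_top.png'),cv2.imread('pics/d_scene.png')]),(800,300)))
E
```

```text
time_s: 17.72
ee_pos: [0.4877, 0.0494, 0.2555]
eef_rot: [-3.134, -0.001, 1.512]
force: [1.4, -0.7, 0.3]
grip_width: 0.0147
time_s: 18.22
ee_pos: [0.4782, -0.0896, 0.2762]
eef_rot: [3.14, 0.001, 1.507]
force: [-0.1, 0.3, -0.0]
grip_width: 0.0148
t 18.22 board xy [ -18.8 -151.1] tipz 179.2 yaw-b 90.1 F board [-0.1  0.3 -0. ] grip 14.8
top 512 board xy [ 77.3 128.3] size [68.8 49.6] yaw rel board 0.7
scene 548 board xy [ 76.8 129.4] size [70.  58.6] yaw rel board 0.2
```

View pics/z13.png

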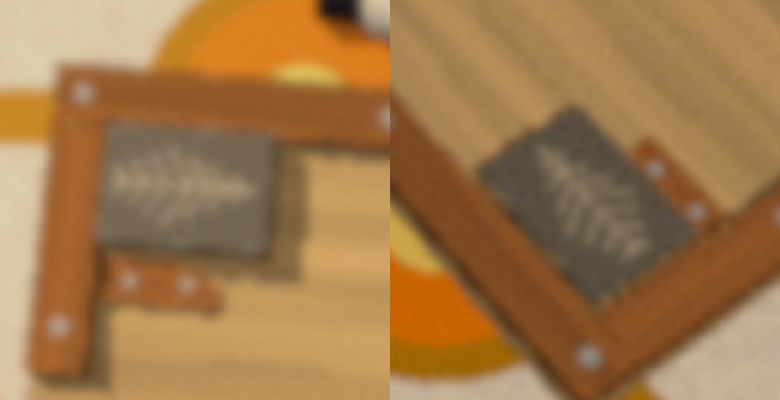

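View pics/d13.png

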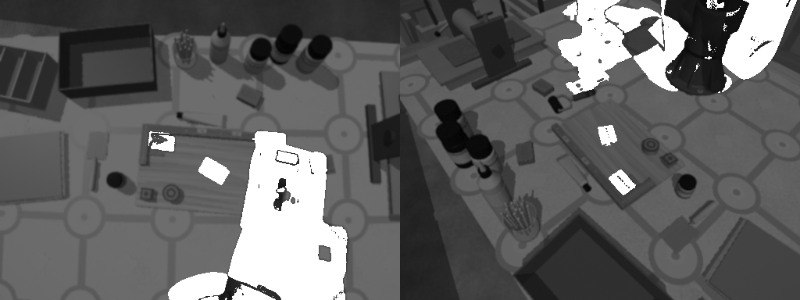

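The block sits in the corner in both views, with its edges on the rail and stop. The before/after difference shows only the block's old and new places and the arm. The tips are 179 mm up and the force is about zero.

```bash
python3 -c "
from h import *
print(ctrl.hand_in()); st()"
```

```text
the job is handed in; nothing more can be done
None
the job is handed in; nothing more can be done
```

The oblong block is in the corner pocket, snug against the rail and the end stop, and I have handed the job in. The hand-in reports no verdict.

**What I did**
- **To the rail:** I pushed the block square to the rail with two spread fingertips until the force rose to 26 N, at board y ≈ -28 mm. That is well short of the pocket.
- **Into the pocket:** I turned the tool 90° and slid the block along the rail until it met the stop with a 23 N rise.
- **Extra press:** I pressed it once against the rail from above the keeper, to 16 N, then withdrew. The whole run took about 18 s.

**Last checks**
- **Seating:** both views show no gap at the rail or the stop.
- **Angle:** the block is within 0.2° (scene camera) to 0.7° (top camera) of parallel to the rail; the limit is about 2.9°.
- **Bystanders:** comparing the first and last pictures shows no change at any of them. The arm hid part of the brayer from the top camera, but the scene camera shows it unmoved.
- **Clear of the block:** the arm ended 179 mm above the table with about zero force.

**Where the checks disagreed**
- **Position:** the cameras put the block at x ≈ 77 mm, y ≈ 128–129 mm, against 80 and 130 mm when seated. That x is just under the 77.3 mm limit. My board frame reads a millimetre or two off, and the scene camera's outline took in part of the block's side. For seating at the rail and stop I therefore relied on the contact forces and the missing gap.
- **Side press:** in the extra press, contact came about 2 mm further towards the rail than I expected. The block may have had a small gap that this closed, or my figure for the finger thickness is off.

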